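Set the polariser lever of a ring-light magnifier to its preset tab

TASK

This board is to be inspected without glare: slowly push the small black lever on the magnifier's polariser ring around until its stem stands centred over the orange preset tab on the scale, and leave it there. Push gently with a fingertip, keep off the lens, and leave the board and the other things on the bench where they are.

Things in the scene. Friction and masses are not known exactly. Their poses are not given: they have to be found in the camera images.
- stand: grey inspection stand, fixed: base 330 x 320 mm, 35 mm high with its green mat; at its rear (+x) a housing and post carry a round grey lamp head, 184 mm across, 40 mm thick, its flat top 240 mm above the table, with a white scale on it (a dark line every 10 degrees). Origin on the table straight below the ring's axis
- lens: clear round magnifier lens, 114 mm across, level, in the middle of the lamp head, rising 4 mm above the head's top face. Its origin is on the vertical axis about which the polariser ring turns, at the height of the head's top face; its -x is the head's front
- ring_angle (a joint): angle (rad) of the polariser ring: dark, knurled, 148 mm across, 12 mm high, on top of the head around the lens. 0: lever points to the head's front; grows as the lever goes counter-clockwise seen from above (lever direction in the frame of lens: pi + this angle). Stops at -1.30 and 1.30. Stays where it is left; a square push of about 1.7 N at lever_grip turns it
- lever: the polariser ring with its lever: level steel stem 6 mm thick, radially outwards over the scale, then a black ribbed sleeve 12 mm thick, 104 to 142 mm from the axis, beyond the head's rim (92 mm), with about 200 mm free below. Origin on the ring's axis at the head's top face; the lever lies along its -x, centre line 16 mm above the origin
- lever_grip (a point): middle of the lever's black sleeve, on its centre line, 122 mm from the ring's axis and 256 mm above the table: where to push
- lever_at_scale (a point): point on the lever stem's centre line just over the scale, 88 mm from the ring's axis
- tab_line (a point): black centre line on top of the orange preset tab, which is clamped over the head's rim: 14 mm wide along the rim, 79 to 100 mm from the ring's axis (its screw to 103 mm), top 4 mm above the scale, so that the stem passes 9 mm over it; reaches 12 mm down outside the rim. This point is 88 mm from the axis. It cannot move
- board: green circuit board on brass spacers, 75 x 150 x 17 mm overall, loose on the green mat under the lens; origin at the middle of its underside, long side along its y
- tweezers: steel tweezers with a dark grip, 125 mm long along their y, 8 mm high, loose on the front of the green mat
- cleaner: white dispenser bottle with a blue cap, 48 mm across, 125 mm tall, standing on the table beside the base; origin under its middle
- brush: small brush, 170 mm long along its x, lying on the table beside the base

How it is judged:
By the outcome, as a careful person would: the job done as asked, in the order asked, and still so for the second after the job is handed in, with the robot touching nothing.
It also fails if it takes over 45 s, if anything falls off the work surface, if the arm or the gripper's body presses on something with over 40 N, if the wrist force passes 120 N, or if a joint passes its speed limit or range.

ROBOT

A 6-joint arm with a two-finger parallel gripper is mounted at the origin on the work surface. World frame = base frame: x ahead of the robot, y to its left, z up, the work surface at z = 0. Lengths are in mm, angles in rad, forces in N, time in s.
With the tool pointing down it reaches from about 300 to 775 mm from the base axis. Payload 14.6 kg.
Tool frame: the origin (TCP) lies midway between the tips of the shut fingers; the grasp point (between the pads) lies 19 mm behind it (manip.hold_point_z is the distance from the TCP to the grasp point, in mm); z points along the fingers, y is the direction in which the jaws open and shut (so a half turn about z gives the same grasp; the last joint's range is limited). The gripper opens to 94 mm and grips with 3 to 60 N. Pads are 16 mm wide; open, the fingers measure 119 mm over their backs; the gripper's body (75 mm by 177 mm) begins 78 mm behind the grasp point.
Start: joints at [1.04, 0.3, 1.521, -0, 1.321, -0.067], TCP at [246.038, 491.889, 205.446] pointing down, gripper open.
Joint ranges: [-3.03, 3.03], [-0.79, 2.21], [0.23, 2.52], [-1.04, 4.18], [0, 3.07], [-2.55, 2.55]. Speed limits (rad/s): [2.22, 2.22, 2.57, 3.14, 3.14, 3.14].

INTERFACE

Orientations are given as [roll, pitch, yaw] about the fixed x, y, z axes, in that order (R = Rz(yaw) Ry(pitch) Rx(roll)).
In Python, from cell import manip gives the robot as it stands.
- The arm moves only by the shell command python3 -m crank 'ROWS' [OPENING] [FORCE]. ROWS is JSON, a list of rows, each an object with "offset": the shift along the world's x, y, z in m, a list of three; "spin": the turn about the world's z in degrees. In form: [{"offset": [dx, dy, dz], "spin": spin}, ...]. A call has exactly 8 rows; each row is the pose to reach, as a shift and turn from the pose measured when the call began; what a row does not reach only later rows make up. A row lasts 1/12 s, in which the tool goes at most 41.7 mm and 7.16 degrees, less where a joint would pass 70% of its speed; a pose out of reach is approached as far as the arm can. A call with a gripper value outside its range is refused whole. OPENING is the opening, from 0 (shut) to 1 (fully open), set as the call begins (- or left out, the last holds). The fingers move at their own pace and stop on an object; FORCE is the grip in N (left out, the last holds). Time passes only in rows, so rows that repeat a pose let the fingers close, or fill a call up. It gives the time, the measured TCP pose, the force and the opening at its end, in the units of the state.
- manip.read_state(): the state, without advancing time (a new reading comes with each control period).
- manip.camera(name): name is "scene" or "side" or "wrist"; returns a dict with "pixels" (384x512x3 uint8, red, green, blue), "fx", "fy", "cx", "cy" (pixels), "extrinsics" (4x4, takes a point from world to camera coordinates); the wrist camera has in their place "hand_eye" (4x4, takes a point from camera to tool coordinates, whose origin is the TCP and whose axes are the flange's). Camera axes: x right, y down, z forward; pixel columns grow to the right and rows downward; lengths in mm; the calibration is good to about 2 mm. A picture is of the moment at which its call begins: read the wrist's pose just before it. There is no depth.
- manip.sign_off(): hands the job in, once; it reports no verdict.
Trained networks look in a picture, given as the dict that the camera call returned (one of the last four; its "shot" number tells which), for a name from the list of things; names that differ only in an ending like _2 or _b are one class to them, and where a whole thing is asked for, a point or a joint stands for the part that bears it (a point fixed in the world has none). Each returns a list of dicts, best first, with "conf" (0 to 1); they miss things now and then, are a little off and sometimes report something else, mostly with a low value. They report only what shows in the picture. A call takes as long as a camera call.
- manip.search_frame(picture, name): "location" ([x, y, z] in mm, in world coordinates, good to about 4 mm: the middle of the surface that is visible of it).
- manip.masks_of(picture, name): "mask" (384x512 bool, what is visible of it).
The state is a dict: "clock": time; "joints": joint angles; "qd": joint speeds; "effort": joint torques, N m; "eef_pos": TCP position; "eef_rot": TCP orientation; "wrist_force": force on the tool from outside, world axes, zero at the start; "moment": the same for the moment, N m; "finger_gap": finger opening in mm.
Only numpy, scipy, OpenCV 4.12 (cv2) and the standard library are available. Lean on these libraries where they do the work, as an engineer would, in place of code of your own. Each camera call takes 0.05 s, during which the arm holds its last target. There are 200 camera calls.

## Working session

There is one attempt and no reset: what is moved stays moved. The work goes in short steps, Python scripts to look and compute and a shell command to move; the robot and the scene stay as the last step left them, time stands still between calls to the robot, and variables do not carry over. Pictures are saved under pics/ and viewed, about 8 in all and at most 12, crops included, and the job is handed in when it is done.

```bash
mkdir -p pics; cat > h.py <<'E'
from cell import manip
import numpy as np, cv2
def save(p,n): cv2.imwrite(f'pics/{n}.png',cv2.cvtColor(p['pixels'],cv2.COLOR_RGB2BGR))
E
python3 - <<'E'
from h import *
s=manip.read_state();print(s['clock'],s['eef_pos'],s['eef_rot'],s['finger_gap'])
ims=[]
for c in['scene','side']:
    p=manip.camera(c);ims.append(p['pixels'])
    E=p['extrinsics'];print(c,(-E[:3,:3].T@E[:3,3]).round(),p['fx'])
    for n in['stand','lens','lever','lever_grip','lever_at_scale','tab_line','board','cleaner','brush','tweezers']:
        r=manip.search_frame(p,n);print(n,[(np.round(d['location'],1).tolist(),round(d['conf'],2)) for d in r[:2]])
    cv2.imwrite(f'pics/{c}0.png',cv2.resize(p['pixels'],(800,600))[:,:,::-1])
E
```

```text
0.0 [245.91561975 491.66964101 204.87924223] [-3.14042413e+00 -6.67655273e-05  2.67783178e+00] 93.91698171178034
scene [1438.  234.  714.] 378.72372031209653
stand [([717.4, -41.5, 71.4], 0.75)]
lens [([610.2, -52.6, 237.6], 0.95)]
lever [([613.2, -36.4, 244.0], 0.62)]
lever_grip [([616.8, -35.8, 247.5], 0.71)]
lever_at_scale [([615.3, -34.5, 254.4], 0.95)]
tab_line []
board [([624.5, -42.4, 40.9], 0.98)]
cleaner [([688.9, 182.2, 66.6], 0.88)]
brush [([548.8, -316.9, 21.7], 0.71)]
tweezers [([514.8, 16.5, 43.0], 0.41)]
side [ 164. -383.  853.] 427.1014576282585
stand [([580.1, -109.9, 32.4], 0.93)]
lens [([615.9, -47.3, 243.1], 0.83), ([533.7, -320.8, 18.6], 0.55)]
lever []
lever_grip [([593.8, -48.4, 252.2], 0.93)]
lever_at_scale [([595.4, -45.6, 250.1], 0.73)]
tab_line [([529.5, -97.7, 240.0], 0.64)]
board [([613.6, -70.2, 47.2], 0.94)]
cleaner [([664.0, 167.2, 79.6], 0.83)]
brush [([533.2, -320.8, 18.1], 0.95)]
tweezers [([504.4, 11.6, 40.6], 0.59)]
```

View pics/side0.png

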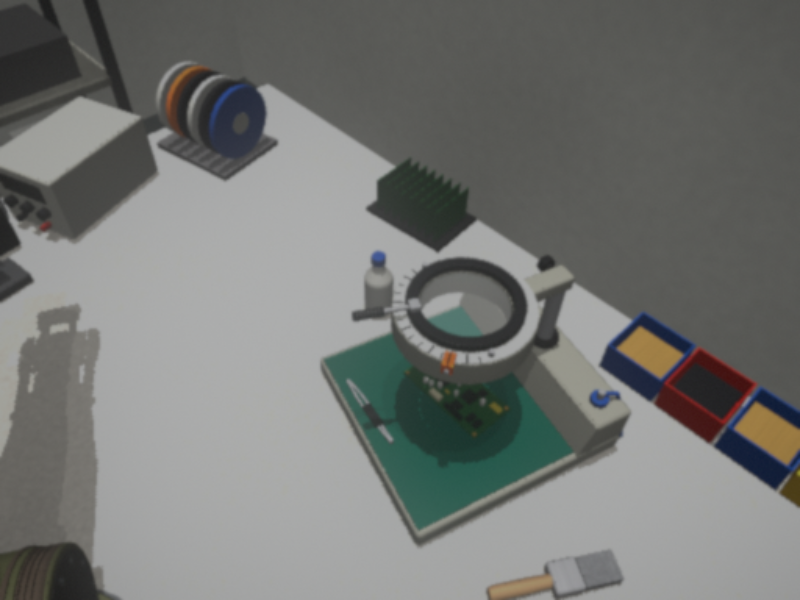

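View pics/scene0.png

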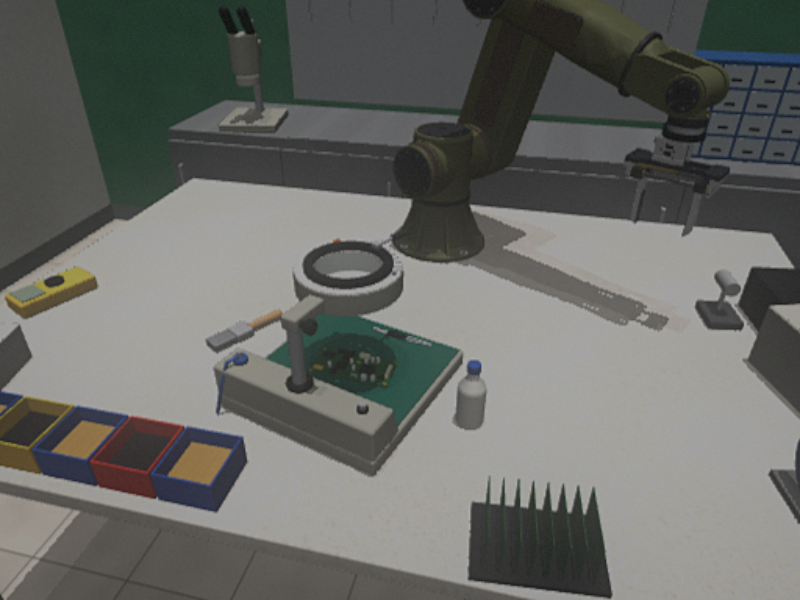

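The side view shows the lever sleeve at about (375,313) and the orange tab at (449,360). The lever has to swing counter-clockwise to reach the tab. I'll work out positions and hover closer with the wrist camera.

```bash
cat >> h.py <<'E'
def ray(p,u,v,z,T=None):
    # pixel -> world at height z ; T = camera->world
    if T is None: T=np.linalg.inv(p['extrinsics'])
    d=T[:3,:3]@np.array([(u-p['cx'])/p['fx'],(v-p['cy'])/p['fy'],1]);o=T[:3,3]
    return (o+d*(z-o[2])/d[2])
E
python3 - <<'E'
from h import *
p=manip.camera('side')
for n,u,v,z in[('grip',368,313.5,256),('sleeve out',353,317,256),('tab',449,357,244),('frontL',322,362,35),('frontR',418,532,35)]:
    print(n,ray(p,u*.64,v*.64,z).round(1))
q=manip.camera('wrist');print(q['hand_eye'].round(2),q['fx'])
E
```

```text
grip [507.7  11.  256. ]
sleeve out [491.1  19.  256. ]
tab [538.4 -93.6 244. ]
frontL [517.5 131.7  35. ]
frontR [ 435.3 -158.6   35. ]
[[   0.     -0.97   -0.26   76.11]
 [   1.      0.      0.     -0.26]
 [  -0.     -0.26    0.97 -178.9 ]
 [   0.      0.      0.      1.  ]] 332.16643098466153
```

```bash
python3 -m crank '[{"offset":[0.01,-0.015,0.03],"spin":0},{"offset":[0.03,-0.04,0.055],"spin":0},{"offset":[0.05,-0.07,0.08],"spin":0},{"offset":[0.07,-0.1,0.1],"spin":0},{"offset":[0.09,-0.13,0.12],"spin":0},{"offset":[0.11,-0.16,0.14],"spin":0},{"offset":[0.13,-0.19,0.16],"spin":0},{"offset":[0.15,-0.22,0.175],"spin":0}]' 0 20
python3 -m crank '[{"offset":[0.02,-0.03,0],"spin":0},{"offset":[0.04,-0.06,0],"spin":0},{"offset":[0.06,-0.09,0],"spin":0},{"offset":[0.08,-0.12,0],"spin":0},{"offset":[0.1,-0.15,0],"spin":0},{"offset":[0.12,-0.185,0],"spin":0},{"offset":[0.133,-0.21,0],"spin":0},{"offset":[0.138,-0.228,0],"spin":0}]'
cat >> h.py <<'E'
from scipy.spatial.transform import Rotation as R
def wrist():
    s=manip.read_state();p=manip.camera('wrist')
    T=np.eye(4);T[:3,:3]=R.from_euler('xyz',s['eef_rot']).as_matrix();T[:3,3]=s['eef_pos']
    return s,p,T@p['hand_eye']
E
python3 - <<'E'
from h import *
s,p,T=wrist();print(s['clock'],s['eef_pos'],s['eef_rot'],s['finger_gap'])
save(p,'w1')
for n in['lens','lever','lever_grip','lever_at_scale','tab_line','cleaner']:
    r=manip.search_frame(p,n);print(n,[(np.round(d['location'],1).tolist(),round(d['conf'],2)) for d in r[:2]])
E
```

```text
clock: 1.87
eef_pos: [396.6, 270.3, 382.4]
eef_rot: [3.14, 0.001, 2.678]
wrist_force: [0.1, 0.6, -0.7]
finger_gap: 44.0
clock: 2.53
eef_pos: [535.7, 39.7, 381.7]
eef_rot: [3.141, 0.0, 2.676]
wrist_force: [0.6, -0.4, 0.1]
finger_gap: 0.4
2.5333 [535.73485429  39.73052006 381.68361977] [3.14071814e+00 2.28553473e-04 2.67609455e+00] 0.3642450859049311
lens [([580.9, -48.4, 240.6], 0.88)]
lever [([553.4, -37.1, 253.7], 0.59)]
lever_grip [([548.7, -37.6, 252.1], 0.69)]
lever_at_scale [([553.9, -37.2, 253.1], 0.6), ([510.9, 20.5, 44.7], 0.33)]
tab_line [([533.0, -95.7, 241.6], 0.75)]
cleaner [([667.4, 169.5, 90.5], 0.6)]
```

View pics/w1.png

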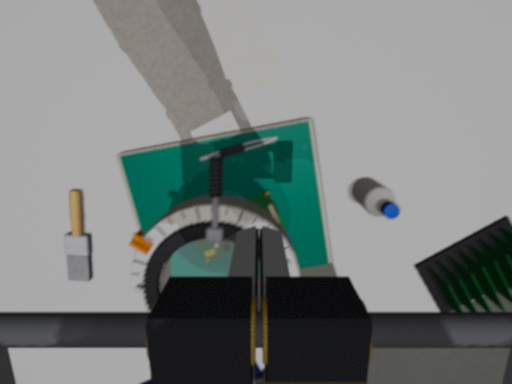

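The wrist view shows the sleeve at about (216,175), the stem at (215,220), the tab at (141,242) and the fingertips near (260,235). I'll enlarge a crop to pin down the axis.

```bash
python3 - <<'E'
import cv2
i=cv2.imread('pics/w1.png')[140:310,120:320];i=cv2.convertScaleAbs(i,alpha=1.6)
cv2.imwrite('pics/w1c.png',cv2.resize(i,(700,595),interpolation=cv2.INTER_CUBIC))
E
```

```text
(no output)
```

View pics/w1c.png

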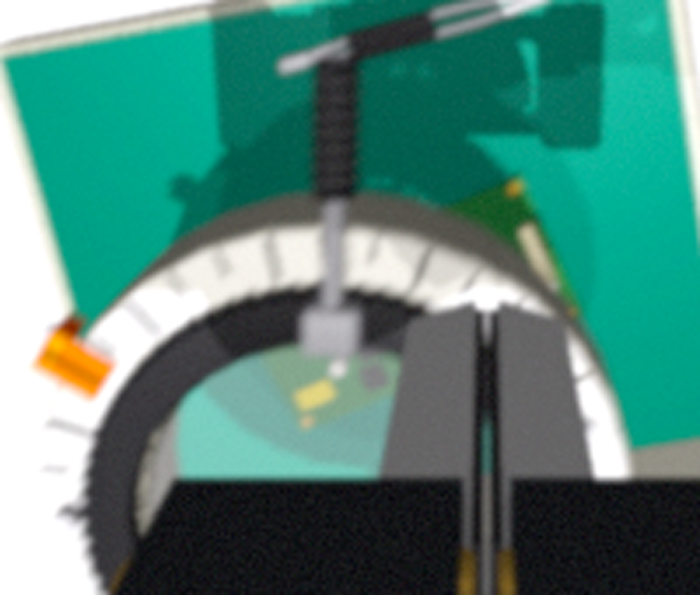

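```bash
cat > fit.py <<'E'
from h import *
from scipy.optimize import least_squares
def fit(pts):  # [(xy, radius)]
    P=np.array([a[:2] for a,_ in pts]);r=np.array([b for _,b in pts])
    f=lambda c:np.hypot(*(P-c).T)-r
    s=least_squares(f,[605,-50],loss='soft_l1');return s.x,f(s.x)
E
python3 - <<'E'
from fit import *
s,p,T=wrist()
c=lambda u,v,z:ray(p,120+u/3.5,140+v/3.5,z,T)
rim=[(315,222),(240,237),(400,232),(480,255),(545,300),(600,385)]
ring=[(385,292),(330,288),(260,298),(185,330),(115,410),(90,490),(95,540)]
C,e=fit([(c(*a,240),92) for a in rim]+[(c(*a,252),74) for a in ring]);print(C,e.round(1))
for n,u,v,z in[('sleeve out',336,60,256),('sleeve in',335,195,256),('stem',332,255,256),('tab',73,362,244),('tab in',103,378,244),('tab out',45,347,244)]:
    q=c(u,v,z)[:2];d=q-C;print(n,q.round(1),np.hypot(*d).round(1),np.degrees(np.arctan2(d[1],d[0])).round(1)%360)
E
```

```text
[613.04165586 -45.15719945] [-0.5 -1.2 -1.5 -0.1 -0.4 -3.5  2.   1.5  1.   1.1 -0.4 -0.4 -1.4]
sleeve out [489.3  21.9] 140.7 151.6
sleeve in [521.7   4.1] 103.8 151.7
stem [536.4  -4.8] 86.6 152.2
tab [534.4 -91.9] 91.5 210.7
tab in [542.7 -86.6] 81.7 210.5
tab out [526.7 -96.7] 100.6 210.8
```

```bash
python3 -m crank '[{"offset":[-0.006,0.004,-0.015],"spin":0},{"offset":[-0.012,0.008,-0.035],"spin":0},{"offset":[-0.012,0.008,-0.06],"spin":0},{"offset":[-0.012,0.008,-0.085],"spin":0},{"offset":[-0.012,0.008,-0.11],"spin":0},{"offset":[-0.012,0.008,-0.128],"spin":0},{"offset":[-0.012,0.008,-0.137],"spin":0},{"offset":[-0.012,0.008,-0.138],"spin":0}]'
python3 - <<'E'
from fit import *
s,p,T=wrist();print(s['clock'],s['eef_pos'],s['eef_rot'],s['wrist_force'])
save(p,'w2')
C=np.array([613,-45])
def P(th,off):
    a=np.radians(th);return C+122*np.array([np.cos(a),np.sin(a)])-off*np.array([-np.sin(a),np.cos(a)])
p0=s['eef_pos'][:2]; print('off22',(P(152,22)-p0).round(1))
for th in range(152,213,3):print(th,P(th,18.5).round(1))
E
```

```text
clock: 3.6
eef_pos: [521.7, 51.8, 243.4]
eef_rot: [3.141, -0.001, 2.68]
wrist_force: [0.2, 0.1, -0.5]
finger_gap: 0.4
3.6 [521.72090556  51.83472158 243.36368168] [ 3.14080775e+00 -6.60562280e-04  2.68023870e+00] [ 0.1611953   0.07334122 -0.51280107]
off22 [ -6.1 -20.1]
152 [514.   28.6]
155 [510.2  23.3]
158 [506.8  17.9]
161 [503.7  12.2]
164 [500.8   6.4]
167 [498.3   0.5]
170 [496.1  -5.6]
173 [494.2 -11.8]
176 [492.6 -18. ]
179 [491.3 -24.4]
182 [490.4 -30.8]
185 [489.9 -37.2]
188 [489.6 -43.7]
191 [489.7 -50.1]
194 [490.1 -56.6]
197 [490.9 -63. ]
200 [492.  -69.3]
203 [493.5 -75.6]
206 [495.2 -81.9]
209 [497.3 -88. ]
212 [499.7 -94. ]
```

View pics/w2.png

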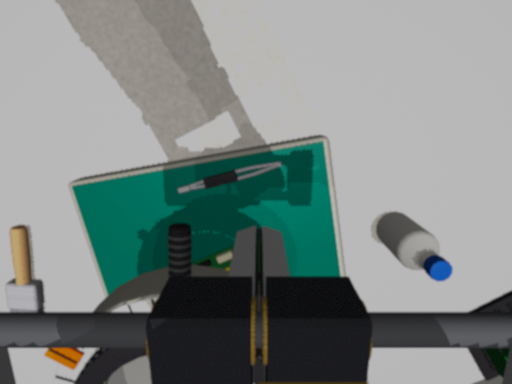

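```bash
python3 -m crank '[{"offset":[-0.001,-0.004,0],"spin":0},{"offset":[-0.003,-0.008,0],"spin":0},{"offset":[-0.004,-0.012,0],"spin":0},{"offset":[-0.005,-0.015,0],"spin":0},{"offset":[-0.006,-0.018,0],"spin":0},{"offset":[-0.006,-0.0195,0],"spin":0},{"offset":[-0.0065,-0.0205,0],"spin":0},{"offset":[-0.0065,-0.021,0],"spin":0}]'
python3 -m crank '[{"offset":[-0.0005,-0.001,0],"spin":0},{"offset":[-0.001,-0.002,0],"spin":0},{"offset":[-0.0015,-0.003,0],"spin":0},{"offset":[-0.002,-0.004,0],"spin":0.5},{"offset":[-0.003,-0.006,0],"spin":1.5},{"offset":[-0.0045,-0.008,0],"spin":2.5},{"offset":[-0.0055,-0.010,0],"spin":3.5},{"offset":[-0.007,-0.012,0],"spin":4.5}]'
```

```text
clock: 4.32
eef_pos: [515.7, 30.5, 244.7]
eef_rot: [3.14, 0.001, 2.68]
wrist_force: [-0.8, 1.0, -0.2]
finger_gap: 0.4
clock: 4.98
eef_pos: [508.5, 18.4, 244.6]
eef_rot: [3.14, 0.001, 2.76]
wrist_force: [0.9, 1.4, -0.4]
finger_gap: 0.9
```

```bash
python3 -m crank '[{"offset":[-0.0015,-0.0025,0],"spin":1.2},{"offset":[-0.003,-0.005,0],"spin":2.4},{"offset":[-0.0045,-0.0075,0],"spin":3.6},{"offset":[-0.006,-0.010,0],"spin":4.8},{"offset":[-0.0073,-0.0125,0],"spin":6},{"offset":[-0.0085,-0.015,0],"spin":7.3},{"offset":[-0.0096,-0.0175,0],"spin":8.6},{"offset":[-0.0108,-0.020,0],"spin":10}]'
python3 - <<'E'
from fit import *
s,p,T=wrist();print(s['eef_pos'],s['eef_rot'],s['wrist_force'])
save(p,'w3')
E
```

```text
clock: 5.65
eef_pos: [497.7, -2.0, 244.7]
eef_rot: [3.14, 0.001, 2.937]
wrist_force: [0.6, 1.3, -0.6]
finger_gap: 0.4
[497.74692999  -1.97307891 244.70561241] [3.13996660e+00 1.41762824e-03 2.93684400e+00] [ 0.59535399  1.30377181 -0.61275005]
```

View pics/w3.png

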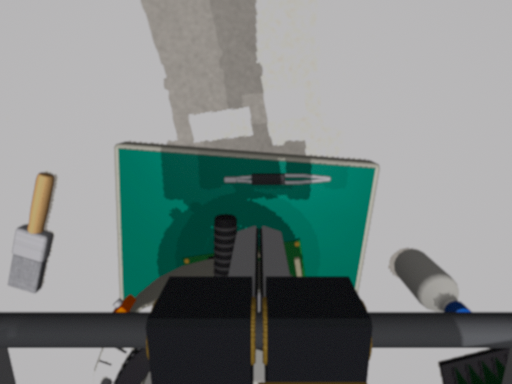

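The sleeve (225,245) is flush with the finger's left edge and turning with it, at about 1.4 N. I'll carry on along the arc.

```bash
python3 -m crank '[{"offset":[-0.001,-0.0025,0],"spin":1.2},{"offset":[-0.002,-0.005,0],"spin":2.4},{"offset":[-0.0028,-0.0075,0],"spin":3.6},{"offset":[-0.0036,-0.010,0],"spin":4.8},{"offset":[-0.0043,-0.0125,0],"spin":6},{"offset":[-0.005,-0.015,0],"spin":7.3},{"offset":[-0.0056,-0.0178,0],"spin":8.6},{"offset":[-0.006,-0.0205,0],"spin":10}]'
python3 -m crank '[{"offset":[-0.0005,-0.0025,0],"spin":1.2},{"offset":[-0.0008,-0.005,0],"spin":2.4},{"offset":[-0.001,-0.0077,0],"spin":3.6},{"offset":[-0.0013,-0.0103,0],"spin":4.8},{"offset":[-0.0016,-0.013,0],"spin":6},{"offset":[-0.0018,-0.0157,0],"spin":7.3},{"offset":[-0.002,-0.0185,0],"spin":8.6},{"offset":[-0.0021,-0.0214,0],"spin":10}]'
```

```text
clock: 6.37
eef_pos: [491.4, -23.0, 244.7]
eef_rot: [3.14, 0.001, 3.114]
wrist_force: [-1.3, 1.4, -0.4]
finger_gap: 0.8
clock: 7.03
eef_pos: [489.0, -44.5, 244.6]
eef_rot: [3.14, 0.0, -2.993]
wrist_force: [-2.3, 1.4, -0.3]
finger_gap: 0.6
```

```bash
python3 -m crank '[{"offset":[0,-0.0025,0],"spin":1.2},{"offset":[0.0001,-0.005,0],"spin":2.4},{"offset":[0.0003,-0.0077,0],"spin":3.6},{"offset":[0.0006,-0.0103,0],"spin":4.8},{"offset":[0.0009,-0.013,0],"spin":6},{"offset":[0.0013,-0.0157,0],"spin":7.3},{"offset":[0.0017,-0.0182,0],"spin":8.5},{"offset":[0.0021,-0.0206,0],"spin":9.6}]'
python3 -m crank '[{"offset":[0.0004,-0.002,0],"spin":1},{"offset":[0.0008,-0.004,0],"spin":2},{"offset":[0.0012,-0.0062,0],"spin":3},{"offset":[0.0017,-0.0083,0],"spin":4},{"offset":[0.0022,-0.0104,0],"spin":5},{"offset":[0.0027,-0.0125,0],"spin":6},{"offset":[0.0032,-0.0142,0],"spin":6.8},{"offset":[0.0034,-0.015,0],"spin":7.2}]'
python3 - <<'E'
from fit import *
s,p,T=wrist();print(s['eef_pos'],s['eef_rot'])
b=manip.camera('side')
i=np.hstack([cv2.resize(p['pixels'][200:384,0:280],None,fx=1.4,fy=1.4),cv2.resize(b['pixels'][150:250,220:340],(392,258),interpolation=cv2.INTER_CUBIC)[:257]])
np.save('side.npy',b['pixels'])
cv2.imwrite('pics/c4.png',cv2.convertScaleAbs(i[:,:,::-1],alpha=1.3))
E
```

```text
clock: 7.7
eef_pos: [490.8, -65.3, 244.6]
eef_rot: [3.14, -0.0, -2.824]
wrist_force: [-2.4, 1.7, 0.3]
finger_gap: 0.3
clock: 8.37
eef_pos: [494.3, -80.6, 244.6]
eef_rot: [3.14, -0.0, -2.698]
wrist_force: [-1.5, 0.8, 0.2]
finger_gap: 0.6
[494.29142547 -80.57699031 244.55342638] [ 3.13985972e+00 -2.53806643e-04 -2.69761795e+00]Traceback (most recent call last):
  File "<stdin>", line 4, in <module>
    return _nx.concatenate(arrs, 1, dtype=dtype, casting=casting)
           ~~~~~~~~~~~~~~~^^^^^^^^^^^^^^^^^^^^^^^^^^^^^^^^^^^^^^^
ValueError: all the input array dimensions except for the concatenation axis must match exactly, but along dimension 0, the array at index 0 has size 258 and the array at index 1 has size 257
```

Before the final approach I'll back off and rise for a clear wrist view.

```bash
python3 -m crank '[{"offset":[-0.003,0.006,0],"spin":0},{"offset":[-0.008,0.016,0],"spin":0},{"offset":[-0.013,0.028,0.005],"spin":0},{"offset":[-0.015,0.033,0.03],"spin":0},{"offset":[-0.015,0.035,0.06],"spin":0},{"offset":[-0.015,0.035,0.085],"spin":0},{"offset":[-0.015,0.035,0.1],"spin":0},{"offset":[-0.015,0.035,0.1],"spin":0}]'
python3 - <<'E'
from h import *
s,p,T=wrist();print(s['eef_pos'].round(1),s['eef_rot'])
save(p,'w4');np.save('T4.npy',T)
cv2.imwrite('pics/w4c.png',cv2.convertScaleAbs(cv2.resize(p['pixels'][180:384,20:290,::-1],(790,597),interpolation=cv2.INTER_CUBIC),alpha=1.3))
E
```

```text
clock: 9.13
eef_pos: [479.6, -44.5, 348.3]
eef_rot: [-3.14, 0.005, -2.698]
wrist_force: [0.2, -0.1, 0.6]
finger_gap: 0.4
[479.6 -44.5 348.3] [-3.13981296  0.00477142 -2.69780269]
```

View pics/w4c.png

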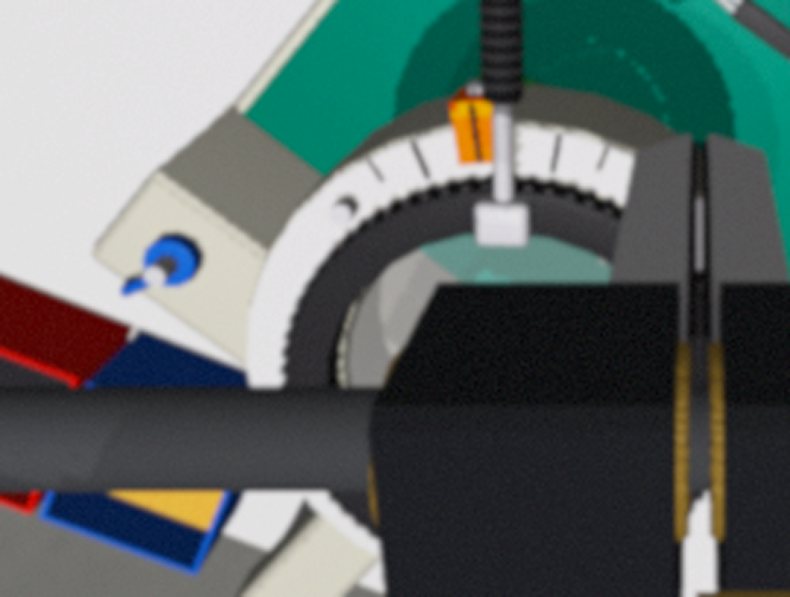

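```bash
cat > m.py <<'E'
from fit import *
def meas(p,T,x0,y0,k,rim,ring,pts,C=None):
    c=lambda u,v,z:ray(p,x0+u/k,y0+v/k,z,T)
    Cf,e=fit([(c(*a,240),92) for a in rim]+[(c(*a,252),74) for a in ring]);print(Cf,e.round(1))
    for n,u,v,z in pts:
        q=c(u,v,z)[:2]
        for D in[Cf,np.array([613,-45.2])]:
            d=q-D;print(n,q.round(1),np.hypot(*d).round(1),np.degrees(np.arctan2(d[1],d[0])).round(2)%360)
E
python3 - <<'E'
from m import *
p=manip.camera('wrist');T=np.load('T4.npy')
meas(p,T,20,180,790/270,[(250,330),(265,285),(300,225),(340,180),(400,143)],[(286,360),(300,300),(340,250),(400,208),(450,187),(560,180)],
[('stem out',506,112,256),('stem',505,130,256),('stem in',503,195,256),('tab',475,128,244),('tab out',472,100,244),('tab in',479,160,244)])
E
```

```text
[608.9036864  -46.48333232] [ 0.8 -1.5 -3.  -2.4 -2.   1.9  2.1  0.4 -0.1  0.9  2.7]
stem out [519.6 -87.7] 98.4 204.76
stem out [519.6 -87.7] 102.6 204.45
stem [524.9 -85.8] 92.7 205.08
stem [524.9 -85.8] 97.0 204.74
stem in [544.4 -78.3] 71.9 206.31
stem in [544.4 -78.3] 76.1 205.81
tab [533.4 -94.8] 89.6 212.62
tab [533.4 -94.8] 93.8 211.93
tab out [525.3 -99. ] 98.7 212.17
tab out [525.3 -99. ] 102.9 211.56
tab in [542.7 -89.7] 79.0 213.13
tab in [542.7 -89.7] 83.2 212.33
```

The tab is about 7° ahead of the stem. I'll descend again and push about 5.5°, then check from a plane free of parallax.

```bash
python3 -m crank '[{"offset":[0,0,-0.02],"spin":0},{"offset":[0,0,-0.045],"spin":0},{"offset":[0,0,-0.07],"spin":0},{"offset":[0,0,-0.09],"spin":0},{"offset":[0,0,-0.1],"spin":0},{"offset":[0.003,-0.008,-0.1035],"spin":0},{"offset":[0.007,-0.017,-0.1035],"spin":0},{"offset":[0.010,-0.024,-0.1035],"spin":0}]'
python3 -m crank '[{"offset":[0,0,0],"spin":0},{"offset":[0.001,-0.002,0],"spin":0},{"offset":[0.002,-0.004,0],"spin":0.3},{"offset":[0.0027,-0.006,0],"spin":0.6},{"offset":[0.0033,-0.0075,0],"spin":1},{"offset":[0.0039,-0.009,0],"spin":1.4},{"offset":[0.0043,-0.010,0],"spin":1.7},{"offset":[0.0046,-0.011,0],"spin":2}]'
```

```text
clock: 9.9
eef_pos: [489.7, -69.8, 241.7]
eef_rot: [3.141, 0.001, -2.698]
wrist_force: [0.7, 0.4, 0.2]
finger_gap: 0.6
clock: 10.57
eef_pos: [494.4, -80.8, 241.7]
eef_rot: [3.141, 0.001, -2.663]
wrist_force: [-0.9, 1.6, 0.1]
finger_gap: 0.6
```

```bash
python3 -m crank '[{"offset":[0.0005,-0.0015,0],"spin":0.4},{"offset":[0.001,-0.003,0],"spin":0.8},{"offset":[0.0016,-0.005,0],"spin":1.3},{"offset":[0.0023,-0.007,0],"spin":1.8},{"offset":[0.003,-0.009,0],"spin":2.3},{"offset":[0.0036,-0.0105,0],"spin":2.7},{"offset":[0.0038,-0.011,0],"spin":3},{"offset":[0.0038,-0.011,0],"spin":3}]'
python3 -m crank '[{"offset":[-0.003,0.006,0],"spin":0},{"offset":[-0.008,0.016,0],"spin":0},{"offset":[-0.013,0.028,0.005],"spin":0},{"offset":[-0.015,0.033,0.03],"spin":0},{"offset":[-0.015,0.035,0.06],"spin":0},{"offset":[-0.015,0.035,0.095],"spin":0},{"offset":[-0.015,0.035,0.13],"spin":0},{"offset":[-0.015,0.035,0.16],"spin":0}]'
```

```text
clock: 11.23
eef_pos: [498.2, -91.9, 241.7]
eef_rot: [3.141, 0.001, -2.61]
wrist_force: [0.9, -0.3, 0.3]
finger_gap: 0.4
clock: 11.9
eef_pos: [482.3, -55.7, 404.8]
eef_rot: [-3.141, 0.003, -2.609]
wrist_force: [1.1, 0.5, 0.7]
finger_gap: 0.1
```

```bash
python3 -m crank '[{"offset":[0.02,0,0],"spin":0},{"offset":[0.04,0,0],"spin":0},{"offset":[0.06,-0.001,0],"spin":0},{"offset":[0.08,-0.001,0],"spin":0.5},{"offset":[0.097,-0.002,0],"spin":1},{"offset":[0.107,-0.002,0],"spin":1},{"offset":[0.109,-0.002,0],"spin":1},{"offset":[0.109,-0.002,0],"spin":1}]'
python3 - <<'E'
from h import *
s,p,T=wrist();print(s['eef_pos'].round(1),s['eef_rot'])
save(p,'w5');np.save('T5.npy',T)
for z,n in[(256,'lev'),(244,'tab')]:
    a=np.radians(211);q=np.linalg.inv(T)@np.array([613+88*np.cos(a),-45+88*np.sin(a),z,1]);print(n,p['fx']*q[0]/q[2]+p['cx'],p['fy']*q[1]/q[2]+p['cy'])
cv2.imwrite('pics/w5c.png',cv2.convertScaleAbs(cv2.resize(p['pixels'][120:260,165:350,::-1],(790,598),interpolation=cv2.INTER_CUBIC),alpha=1.3))
E
```

```text
clock: 12.57
eef_pos: [591.2, -56.8, 404.7]
eef_rot: [-3.141, 0.002, -2.591]
wrist_force: [-0.1, 0.5, 0.5]
finger_gap: 0.5
[591.2 -56.8 404.7] [-3.14114981e+00  2.12922242e-03 -2.59098786e+00]
lev 257.56218128960904 119.76483299976806
tab 257.602806243915 119.26959630004178
```

View pics/w5c.png

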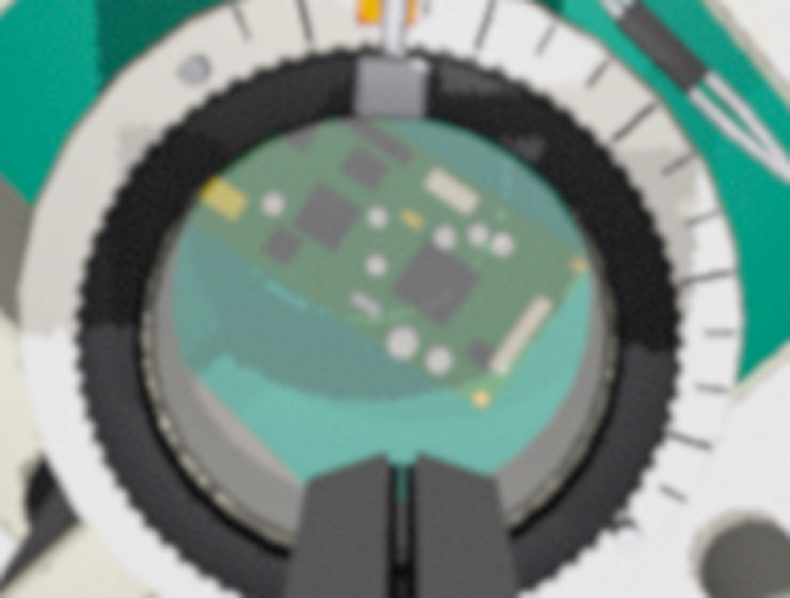

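The whole ring shows well. I need the strip just above it, where the stem crosses the tab (full-picture pixel about (257,120)).

```bash
python3 - <<'E'
import cv2
i=cv2.imread('pics/w5.png')[75:150,205:305]
cv2.imwrite('pics/w5d.png',cv2.resize(i,(800,600),interpolation=cv2.INTER_CUBIC))
E
```

```text
(no output)
```

View pics/w5d.png

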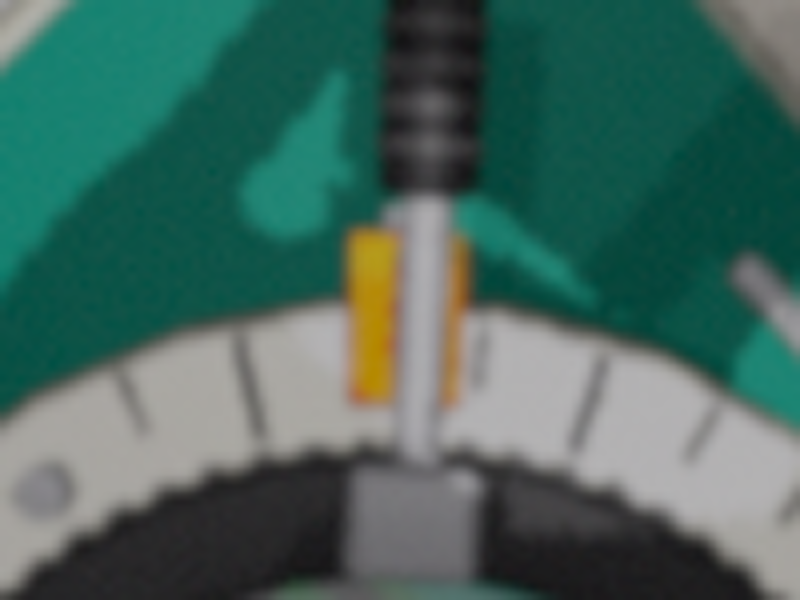

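Seen from within the axis plane, so free of parallax, the stem centre is at column 422 and the tab centre at 407. That is 1.75 mm short, so I need about 2.4 mm more at the grip (1.1°). I'll return by the same path.

```bash
python3 -m crank '[{"offset":[-0.02,0,0],"spin":0},{"offset":[-0.045,0,0],"spin":0},{"offset":[-0.07,0,0],"spin":0},{"offset":[-0.09,0,0],"spin":0},{"offset":[-0.103,0.001,0],"spin":0},{"offset":[-0.109,0.001,0],"spin":0},{"offset":[-0.109,0.001,-0.01],"spin":0},{"offset":[-0.109,0.001,-0.03],"spin":0}]'
python3 -m crank '[{"offset":[0,0,-0.025],"spin":0},{"offset":[0,0,-0.05],"spin":0},{"offset":[0,0,-0.075],"spin":0},{"offset":[0,0,-0.095],"spin":0},{"offset":[0,0,-0.115],"spin":0},{"offset":[0,0,-0.125],"spin":0},{"offset":[0,0,-0.132],"spin":0},{"offset":[0,0,-0.132],"spin":0}]'
```

```text
clock: 13.28
eef_pos: [482.1, -55.9, 376.3]
eef_rot: [-3.138, 0.006, -2.591]
wrist_force: [0.8, -0.6, -0.2]
finger_gap: 0.3
clock: 13.95
eef_pos: [481.9, -55.8, 243.1]
eef_rot: [-3.139, 0.004, -2.591]
wrist_force: [0.1, 0.6, -0.4]
finger_gap: 0.3
```

```bash
python3 -m crank '[{"offset":[0.003,-0.006,0],"spin":0},{"offset":[0.006,-0.013,0],"spin":0},{"offset":[0.009,-0.019,0],"spin":0},{"offset":[0.0115,-0.025,0],"spin":0},{"offset":[0.013,-0.028,0],"spin":0},{"offset":[0.014,-0.030,0],"spin":0},{"offset":[0.0145,-0.031,0],"spin":0},{"offset":[0.0145,-0.031,0],"spin":0}]'
```

```text
clock: 14.62
eef_pos: [496.5, -87.0, 243.1]
eef_rot: [-3.139, 0.004, -2.591]
wrist_force: [-0.4, 0.6, 0.0]
finger_gap: 0.8
```

```bash
python3 -m crank '[{"offset":[0.0006,-0.0014,0],"spin":0},{"offset":[0.0012,-0.0028,0],"spin":0},{"offset":[0.0017,-0.004,0],"spin":0},{"offset":[0.0021,-0.005,0],"spin":0},{"offset":[0.0025,-0.0059,0],"spin":0},{"offset":[0.0028,-0.0066,0],"spin":0},{"offset":[0.003,-0.007,0],"spin":0},{"offset":[0.003,-0.007,0],"spin":0}]'
python3 -m crank '[{"offset":[-0.003,0.006,0],"spin":0},{"offset":[-0.008,0.016,0],"spin":0},{"offset":[-0.013,0.028,0.005],"spin":0},{"offset":[-0.015,0.033,0.03],"spin":0},{"offset":[-0.015,0.035,0.06],"spin":0},{"offset":[-0.015,0.036,0.095],"spin":0},{"offset":[-0.015,0.037,0.13],"spin":0},{"offset":[-0.015,0.037,0.16],"spin":0}]'
python3 -m crank '[{"offset":[0.02,0,0],"spin":0},{"offset":[0.04,0,0],"spin":0},{"offset":[0.06,-0.001,0],"spin":0},{"offset":[0.08,-0.001,0],"spin":0},{"offset":[0.097,-0.002,0],"spin":0},{"offset":[0.107,-0.002,0],"spin":0},{"offset":[0.109,-0.002,0],"spin":0},{"offset":[0.109,-0.002,0],"spin":0}]'
python3 - <<'E'
from h import *
s,p,T=wrist();print(s['eef_pos'].round(1),s['eef_rot'])
save(p,'w6')
for z,n in[(256,'lev'),(244,'tab')]:
    a=np.radians(211);q=np.linalg.inv(T)@np.array([613+88*np.cos(a),-45+88*np.sin(a),z,1]);print(n,p['fx']*q[0]/q[2]+p['cx'],p['fy']*q[1]/q[2]+p['cy'])
cv2.imwrite('pics/w6d.png',cv2.resize(p['pixels'][75:150,205:305,::-1],(800,600),interpolation=cv2.INTER_CUBIC))
E
```

```text
clock: 15.28
eef_pos: [499.6, -93.9, 243.1]
eef_rot: [-3.139, 0.005, -2.591]
wrist_force: [0.8, 1.5, 0.0]
finger_gap: 0.5
clock: 15.95
eef_pos: [483.7, -55.6, 406.2]
eef_rot: [-3.138, 0.006, -2.591]
wrist_force: [0.9, -0.2, -0.1]
finger_gap: 0.4
clock: 16.62
eef_pos: [592.5, -56.7, 406.1]
eef_rot: [-3.138, 0.006, -2.59]
wrist_force: [-0.1, 0.0, 0.7]
finger_gap: 0.7
[592.5 -56.7 406.1] [-3.13806096  0.00564559 -2.58980022]
lev 258.7765027965021 117.86541683128009
tab 258.81176865676485 117.3941605455756
```

View pics/w6d.png

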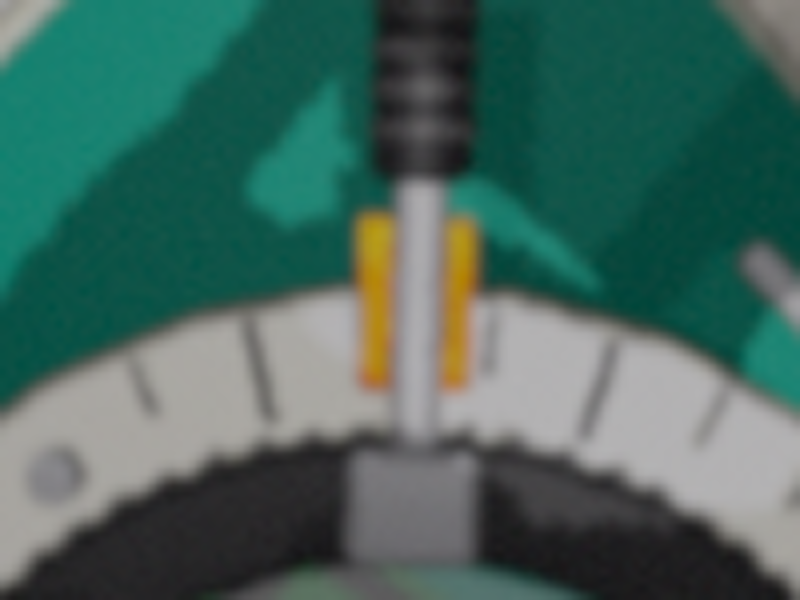

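The stem (columns 396–444, centre 420) is centred over the tab (356–480, centre 418), which is within about 0.3 mm. The arm is clear of everything, so I'll hand in.

```bash
python3 -c "
from cell import manip
print(manip.sign_off())"
```

```text
the job is handed in; nothing more can be done
None
```

I pushed the lever about 59° counter-clockwise with the shut fingertips, slowly and in three stages. Wrist force readings between moves stayed under about 3 N. I then backed the gripper off and handed the job in at about 17 s.

- **Lever position:** the last wrist picture, taken from above in the plane of the ring's axis so there is no parallax, shows the stem centred over the orange tab. It is about 0.3 mm off or less, with equal strips of orange on both sides. The stem hides the tab's black centre line in this view, so I judged centring from the tab's edges.
- **A disagreement on the way:** one picture taken from the side put the tab about 2° further round than the first estimate (212.4° against 210.6°). I settled this with the view from above, which showed the lever 1.75 mm short after the second push, and corrected it with a final push.
- **Other things on the bench:** the gripper stayed above the lens, and I saw no contact with the board, tweezers, bottle or brush. I did not measure their positions again at the end.

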